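Slide the empty tin off the board into the scrap chute

ROBOT

A 6-joint arm with a two-finger parallel gripper is mounted at the origin on a cart in front of the work surface, level with it; the furniture and walls round the work are solid. World frame = base frame: x ahead of the robot, y to its left, z up, the work surface at z = 0. Lengths are in m, angles in degrees, forces in N, time in s.
With the tool pointing down it reaches from about 0.4 to 0.825 m from the base axis. Payload 7 kg.
Tool frame: the origin (TCP) lies between the finger pads; the fingertips stand 25 mm ahead of it and the grasp point (between the pads) lies 6 mm ahead of it; z points along the fingers, y is the line along which they close (so a half turn about z gives the same grasp; the last joint's range is limited). The gripper opens to 88 mm and grips with 3 to 60 N. Pads are 19 mm wide; open, the fingers measure 130 mm over their backs; the gripper's body (78 mm by 193 mm) begins 47 mm behind the grasp point.
Start: joints at [88.241, 20.546, 0.682, 0, -70.136, -16.507], TCP at [0.212, 0.641, 0.252] pointing down, gripper open.
Joint ranges: [-176.03, 176.03], [-82.01, 121.73], [-58.28, 71.71], [-173.87, 95.51], [-174.79, -0.11], [-173.66, 173.66]. Speed limits (degrees/s): [136.94, 136.94, 172.46, 180, 180, 180].

INTERFACE

Orientations are given as [roll, pitch, yaw] about the fixed x, y, z axes, in that order (R = Rz(yaw) Ry(pitch) Rx(roll)).
In Python, from plant import ctrl gives the robot as it stands.
- The arm moves only by the tool drive_effector, called as a command line: name --argument value ..., lists and objects as JSON in quotes. Schema: {"type":"object","properties":{"deltas":{"type":"object","properties":{"moves":{"type":"array","items":{"type":"array","items":{"type":"number"},"minItems":5,"maxItems":5},"minItems":1,"maxItems":8}},"additionalProperties":false,"required":["moves"]},"only":{"type":"string"},"quiet":{"type":"boolean"},"lines":{"type":"string"}},"required":["deltas"],"additionalProperties":false}. deltas is an object whose key "moves" holds a list of rows, 1 to 8 of them, each of 5 numbers: dx, dy, dz in units of 5 mm, then a turn about the tool's z in units of 10 degrees, then the finger opening in m; each row is the pose to reach, as a shift and turn from the pose commanded when the call began, along the tool's axes at that moment; what a row does not reach only later rows make up. A row lasts 1/8 s, in which the tool goes at most 0.0625 m and 10.7 degrees, less where a joint would pass 70% of its speed; a pose out of reach is approached as far as the arm can. The fingers move at their own pace and stop on an object; the grip force is fixed at half the most. Time passes only in rows, so rows that do not move let the fingers close. The tool returns the time, the measured TCP pose, the force, the opening and the grip force at its end. only (a regular expression) keeps the lines of the reply that match it, lines (a string "A,B") keeps lines A to B, and quiet returns only ok. Input that does not fit is refused with a message, and nothing moves.
- ctrl.get_obs(): the state, without advancing time (a new reading comes with each control period).
- ctrl.snapshot(name): name is "scene" or "top"; returns a dict with "frame" (384x512x3 uint8, red, green, blue), "z_map" (384x512 float32, m along the optical axis (not along the pixel's ray), 0 where there is no reading), "fovy" (degrees; the focal length in pixels is half the picture's height over the tangent of half this angle, whatever the lens; pixels are square), "cx", "cy" (the principal point, pixels), "R" (3x3) and "t" (3): a world point X has camera coordinates R X + t. Camera axes: x right, y down, z forward; pixel columns grow to the right and rows downward; lengths in m; the calibration is good to about 2 mm. A picture is of the moment at which its call begins.
- ctrl.close_job(): hands the job in; it is judged then, once.
The state is a dict: "clock": time; "joint_pos": joint angles; "qvel": joint speeds; "tau": joint torques, N m; "tool_pos": TCP position; "orientation": TCP orientation; "force": force on the tool from outside, world axes, zero at the start; "moment": the same for the moment, N m; "opening": finger opening in m; "gripper_force": force on a finger pad.
Only numpy, scipy, OpenCV 4.12 (cv2) and the standard library are available. Lean on these libraries where they do the work, as an engineer would, in place of code of your own. Each camera call takes 0.05 s, during which the arm holds its last target. There are 200 camera calls.

TASK

Clear the empty tin away: swing the flat cover of the scrap chute fully aside by its knob, then slide the tin along the raised cutting board (do not pick it up) and off the edge so that it drops into the chute box. Then swing the cover fully shut again. Leave the garlic and the peeler on the board where they are.

Things in the scene. Friction and masses are not known exactly. Their poses are not given: they have to be found in the camera images.
- station: Fixed raised cutting board with a scrap chute box at its left end. Axes: x roughly away from the robot, y to its left, z up. Origin: on the worktop under the middle of the chute mouth. The wooden board spans x -126..126, y -392..-70 mm; its flat top is 155 mm above the worktop. Its edge at y = -70 mm is the ledge over the chute.
- chute_mouth (a point): Middle of the mouth of the bare metal chute box, at rim height (station x 0, y 0, z 125 mm). Inner walls at station x -60 and 60, y -75 and 75 mm, 3 mm thick; floor at z 4 mm; inside the left wall a sloping slide narrows the box to about y = 40 mm at the floor.
- cover (a joint): Flat steel cover 138 x 158 x 5 mm, swinging level on an upright pivot at the mouth's far left corner, lower than the board. 0 = fully shut, against its stop; grows as it swings clockwise seen from above (knob to the left, then away from the robot); mouth clear at about 1.57, stop at 1.75 rad. Stiff (0.08 N m): stays where it is left.
- cover_pivot (a point): Point on the upright axis of the cover's pivot, at rim height (station x 75, y 92, z 125 mm). Fixed.
- cover_knob (a point): On the axis of the cover's upright round black knob (24 mm diameter), 30 mm above the rim; the knob stands from the cover's top (6 mm above the rim) to 42 mm above the rim. It is 139 mm from the pivot axis; with the cover shut it is at station x -45, y 20 mm.
- tin_center (a point): Centre of the tin.
- tin: Empty closed tin can, 76 mm diameter, 58 mm tall, about 80 g, standing upright on the board. Origin: centre of its underside; z up along its axis.
- garlic: Garlic bulb, about 60 mm, on the board's far right corner; origin at the centre of its underside. To be left alone.
- peeler: Vegetable peeler with a green handle, 170 x 25 x 17 mm, lying along the far side of the board; origin at the centre of its underside. To be left alone.

How it is judged (in metres and radians):
On the way, in this order (a step that is already met when the one before it is completed fails the run):
1. the cover is swung aside (past 1.3 rad), the tin still on the board (value of joint cover above 1.3 rad and z of tin_center in the frame of station above 0.16 m), for 0.2 s.
2. the tin has dropped into the chute box (x of tin_center in the frame of station between -0.06 and 0.06 m and y of tin_center in the frame of station between -0.075 and 0.075 m and z of tin_center in the frame of station between 0 and 0.07 m), for 0.2 s.
At the end, for the whole second after the job is handed in: The tin lies at rest inside the chute box (its centre between the box's walls and less than 70 mm above the worktop) and the cover is shut (joint below 0.08 rad) (all of step 2 and value of joint cover below 0.08 rad and linear speed of tin below 0.03 m/s); the robot touches nothing.
It fails at once if the tin is lifted: its centre more than 50 mm above the board's top (z of tin_center in the frame of station above 0.205 m).
It fails at once if the garlic is moved by more than 30 mm (distance of garlic from where it was at the start of the episode above 0.03 m).
It fails at once if the peeler is moved by more than 30 mm (distance of peeler from where it was at the start of the episode above 0.03 m).
It also fails if it takes over 64 s, if anything falls off the work surface, if the arm or the gripper's body presses on something with over 40 N, if the wrist force passes 120 N, or if a joint passes its speed limit or range.

## Working session

There is one attempt and no reset: what is moved stays moved. The work goes in short steps, Python scripts to look and compute and a tool call to move; the robot and the scene stay as the last step left them, time stands still between calls to the robot, and variables do not carry over. Pictures are saved under pics/ and viewed, at most 10 in all, crops included, and the job is handed in when it is done.

```bash
mkdir -p pics; ls
```

Create h.py:
```python
import numpy as np, cv2
from plant import ctrl
def snap(n):
    s=ctrl.snapshot(n); s['f']=s['frame'].shape[0]/2/np.tan(np.radians(s['fovy'])/2); s['R']=np.array(s['R']); s['t']=np.array(s['t']); return s
def cloud(s):
    z=s['z_map']; v,u=np.mgrid[:z.shape[0],:z.shape[1]]
    c=np.stack([(u-s['cx'])/s['f']*z,(v-s['cy'])/s['f']*z,z],-1)
    w=(c-s['t'])@s['R']; w[z==0]=np.nan; return w
def ray(s,u,v,h):
    d=s['R'].T@np.array([(u-s['cx'])/s['f'],(v-s['cy'])/s['f'],1]); o=-s['R'].T@s['t']
    return o+d*(h-o[2])/d[2]
def proj(s,X):
    c=s['R']@np.array(X)+s['t']; return c[0]/c[2]*s['f']+s['cx'],c[1]/c[2]*s['f']+s['cy']
def save(s,n): cv2.imwrite('pics/'+n,s['frame'][...,::-1])
```

Run:
```python
from h import *
for n in ('scene','top'):
    s=snap(n); save(s,n+'0.png'); np.savez(n+'0.npz',**s); print(n,s['fovy'],s['cx'],s['cy'],s['R'].round(3).tolist(),s['t'].round(3), (-s['R'].T@s['t']).round(3))
o=ctrl.get_obs(); print(o)
```

```text
pics
plant.py
scene 46.8096448703735 261.95328535571474 188.13566796111212 [[-0.544, -0.839, 0.015], [-0.564, 0.353, -0.747], [0.621, -0.415, -0.665]] [0.081 0.482 0.538] [-0.019  0.121  0.716]
top 47.42456399468202 265.9337619561102 201.89905392924817 [[0.006, -1.0, 0.01], [-0.997, -0.007, -0.078], [0.078, -0.01, -0.997]] [-0.243  0.514  1.021] [ 0.435 -0.23   1.06 ]
{'clock': 0.1, 'joint_pos': array([ 8.82427843e+01,  2.05876612e+01,  6.40316411e-01, -1.72874274e-02,
       -7.01358312e+01, -1.65086288e+01]), 'qvel': array([-0.02272961, -0.06390768,  0.11744361,  0.13531179, -0.00845683,
        0.09189187]), 'tau': array([-1.92010862e-05, -5.84162486e+01,  2.93753850e+01,  7.01552868e+00,
        1.02069316e-02, -4.36278708e-05]), 'tool_pos': array([0.21144343, 0.64061892, 0.25072386]), 'orientation': array([ 1.79915634e+02, -8.05510231e-03, -1.82717245e+01]), 'force': array([-0.41045097, -0.30633634,  0.5503863 ]), 'moment': array([ 0.04366667, -0.00964544,  0.02082243]), 'gripper_force': 0.0, 'opening': 0.08773065240150166}
```

View pics/scene0.png

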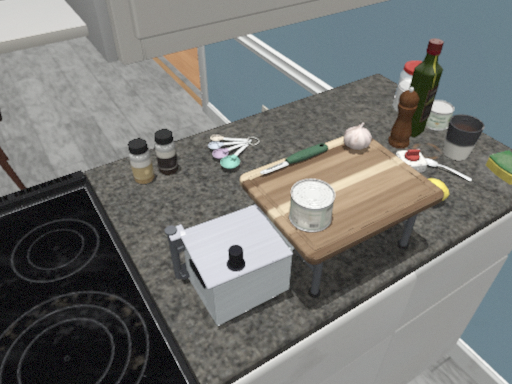

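View pics/top0.png

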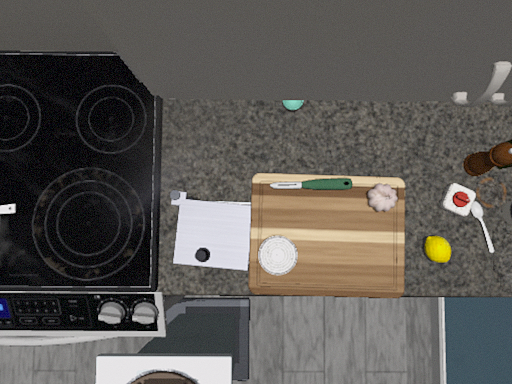

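The scene view shows the tin at (312,205), the knob at (236,257), the peeler and the garlic at (357,138). In the top view the knob is at (202,255), the tin at (278,256), the pivot at (178,197), and the board spans columns 250–405 and rows 175–295. A wall cabinet overhangs the far side. Next I'll measure.

Run:
```python
from h import *
L=lambda n:{k:(v if v.shape else float(v)) for k,v in np.load(n+'0.npz').items()}
T,S=L('top'),L('scene')
W=cloud(T);WS=cloud(S)
m=lambda a:np.nanmedian(a.reshape(-1,3),0).round(4)
print('board z',m(W[265:280,330:390]),'cover',m(W[215:240,200:240]),'worktop',m(W[150:165,200:240]),'cabinet',m(W[20:60,200:350]))
print('scene: board',m(WS[195:205,370:390]),'cover',m(WS[240:250,205:220]),'cab',m(WS[10:30,200:300]),m(WS[47:51,180:300]))
# board plane mask by height -> rotated rect
zb=m(W[265:280,330:390])[2]
k=(abs(W[...,2]-zb)<.008)
k=cv2.morphologyEx(k.astype(np.uint8),cv2.MORPH_OPEN,np.ones((5,5)))
n,l,st,c=cv2.connectedComponentsWithStats(k); i=l[270,360]
hull=np.array([W[v,u,:2] for v,u in zip(*np.where(l==i))]).astype(np.float32)
r=cv2.minAreaRect(hull); print('board rect',r, cv2.boxPoints(r).round(4).tolist())
# knob, dark pixels near expected
for s,box in((T,(240,270,188,216)),(S,(240,272,222,250))):
    g=s['frame'].max(2); a,b,c_,d=box; mm=(g[a:b,c_:d]<70); v,u=np.where(mm); print('knob px',u.min()+c_,u.max()+c_,v.min()+a,v.max()+a,u.mean()+c_,v.mean()+a)
    w=cloud(s)[a:b,c_:d][mm]; print('knob pts',np.nanmedian(w,0),np.nanpercentile(w[:,2],[5,50,95]))
# tin
for w,nm in((W,'top'),(WS,'scene')):
    k=(w[...,2]>zb+.045)&(w[...,2]<zb+.07)
    k=cv2.morphologyEx(k.astype(np.uint8),cv2.MORPH_OPEN,np.ones((5,5)))
    n,l,st,c=cv2.connectedComponentsWithStats(k)
    for i in range(1,n):
        if st[i,4]>150:
            p=w[l==i]; print(nm,'blob',c[i].round(),st[i],m(p),'rect',cv2.minAreaRect(p[:,:2].astype(np.float32)))
```

```text
board z [ 0.3623 -0.4314  0.1563] cover [ 0.4532 -0.1415  0.1319] worktop [ 0.6271 -0.1249  0.0008] cabinet [ 0.6331 -0.2418  0.6321]
scene: board [ 0.364  -0.3978  0.1542] cover [ 0.4516 -0.0914  0.1299] cab [ 0.6514 -0.2894  0.416 ] [ 1.7606 -0.9941 -0.2167]
board rect ((0.43888968229293823, -0.3651192784309387), (0.32206833362579346, 0.2515534460544586), 88.69869232177734) [[0.3095000088214874, -0.5232999920845032], [0.5609999895095825, -0.5289999842643738], [0.5683000087738037, -0.2070000022649765], [0.31679999828338623, -0.2012999951839447]]
knob px 194 212 248 269 202.62295081967213 255.58196721311475
knob pts [ 0.39561612 -0.10940411  0.15258358] [4.40707841e-05 1.52583576e-01 1.69275013e-01]
knob px 228 244 246 270 235.53799392097264 258.2158054711246
knob pts [ 0.38596831 -0.10072401  0.15527908] [0.13188389 0.15527908 0.16693086]
top blob [277. 254.] [ 258  235   39   40 1192] [ 0.4001 -0.2603  0.2114] rect ((0.3997766375541687, -0.2605322301387787), (0.07360491901636124, 0.07412712275981903), 26.874563217163086)
scene blob [448.  34.] [ 378    3  134   63 1232] [ 0.7198 -0.998   0.2138] rect ((0.7606319189071655, -0.9976996779441833), (0.014146126806735992, 0.4853675663471222), 89.8457260131836)
scene blob [430.  63.] [422  58  17  12 159] [ 0.6238 -0.8101  0.2112] rect ((0.6247656345367432, -0.8158783912658691), (0.04240456596016884, 0.030443357303738594), 48.39683532714844)
scene blob [312. 195.] [ 290  179   45   34 1176] [ 0.3952 -0.256   0.2093] rect ((0.3967772424221039, -0.25856995582580566), (0.07418393343687057, 0.0756625384092331), 41.692848205566406)
```

Add to h.py:
```python
from scipy.spatial.transform import Rotation as Ro
O=np.array([.4441,-.1342]); A=np.radians(-1.3); Q=np.array([[np.cos(A),-np.sin(A)],[np.sin(A),np.cos(A)]])
def w(sx,sy): return O+Q@np.array([sx,sy])
def st(p): return Q.T@(np.array(p)[:2]-O)
def knob(q):
    c,s=np.cos(q),np.sin(q); return w(*(np.array([.075,.092])+np.array([[c,s],[-s,c]])@np.array([-.120,-.072])))
def rows(*targets,base=None):
    o=ctrl.get_obs() if base is None else base; R=Ro.from_euler('xyz',o['orientation'],degrees=True); y0=o['orientation'][2]
    for x,y,z,yaw in targets:
        d=R.inv().apply(np.array([x,y,z])-o['tool_pos']); print(d.round(4).tolist(),'turn',round(-(yaw-y0),1))
def state():
    o=ctrl.get_obs(); print(o['clock'].__round__(2),o['tool_pos'].round(4),o['orientation'].round(1),'j',o['joint_pos'].round(1),'F',o['force'].round(1),'op',round(o['opening'],4))
```

Run:
```python
from h import *
T={k:(v if v.shape else float(v)) for k,v in np.load('top0.npz').items()}
S={k:(v if v.shape else float(v)) for k,v in np.load('scene0.npz').items()}
print(knob(0),w(.075,.092))
for n,s in(('top',T),('scene',S)): print(n,'proj knob top',proj(s,[*knob(0),.167]),'base',proj(s,[*knob(0),.131]),'pivot',proj(s,[*w(.075,.092),.131]),'tin',proj(s,[.3983,-.2595,.213]))
k=knob(0)
rows((.46,.25,.25,5),(.45,.1,.25,15),(*k,.25,29.7))
```

```text
[ 0.39956533 -0.11318422] [ 0.52116793 -0.04392523]
top proj knob top (np.float64(203.78409827324046), np.float64(253.06399932209098)) base (np.float64(206.02905849303062), np.float64(252.40357007685395)) pivot (np.float64(174.4276487500963), np.float64(194.81419348875397)) tin (np.float64(276.6764797612917), np.float64(255.06646061585008))
scene proj knob top (np.float64(237.87490677108136), np.float64(244.56970321723787)) base (np.float64(238.33298096283102), np.float64(258.74036793638356)) pivot (np.float64(170.24215316732648), np.float64(229.88480339101162)) tin (np.float64(312.04968047667796), np.float64(192.08224154079346))
[0.3585, 0.293, 0.0012] turn -23.3
[0.396, 0.4386, 0.0014] turn -33.3
[0.415, 0.6568, 0.0017] turn -48.0
```

Run:
```python
from h import *
for n in('top','scene'):
    s={k:(v if v.shape else float(v)) for k,v in np.load(n+'0.npz').items()}
    W=cloud(s); u,v=map(int,proj(s,[*knob(0),.16])); 
    sub=W[v-18:v+25,u-18:u+18]; p=sub[(sub[...,2]>.161)&(sub[...,2]<.175)]
    print(n,len(p),p.mean(0),p.min(0),p.max(0))
    k=(abs(W[...,2]-.131)<.004)&(W[...,1]>-.25)&(W[...,1]<-.01)&(W[...,0]<.56)
    k=cv2.morphologyEx(k.astype(np.uint8),cv2.MORPH_OPEN,np.ones((5,5)));p=W[k>0]; r=cv2.minAreaRect(p[:,:2].astype(np.float32)); print('cover',r,'station',st(r[0]))
    g=(s['frame'].max(2)[v-18:v+25,u-18:u+18]<75).astype(np.uint8); nn,l,stt,c=cv2.connectedComponentsWithStats(g); print([(stt[i][:5].tolist(),(c[i]+[u-18,v-18]).round(1).tolist()) for i in range(1,nn) if stt[i,4]>10])
    k=(abs(W[...,2]-.155)<.006)&(abs(W[...,0]-.44)<.2)&(W[...,1]>-.6); k=cv2.morphologyEx(k.astype(np.uint8),cv2.MORPH_OPEN,np.ones((5,5)));p=W[k>0]; print('board',cv2.minAreaRect(p[:,:2].astype(np.float32)))
    cv2.imwrite(f'pics/kn_{n}.png',cv2.resize(s['frame'][v-60:v+60,u-60:u+60,::-1],None,fx=4,fy=4))
```

```text
top 109 [ 0.39625366 -0.10543332  0.1674181 ] [ 0.38550996 -0.11712229  0.1621048 ] [ 0.40764707 -0.09328085  0.17153021]
cover ((0.44602009654045105, -0.1267821490764618), (0.15912657976150513, 0.1511744111776352), 84.82117462158203) station [0.00175131 0.0074595 ]
[([10, 14, 14, 14, 129], [202.5, 254.4]), ([8, 32, 6, 4, 11], [196.5, 267.0]), ([19, 34, 9, 8, 19], [208.7, 271.8]), ([26, 35, 10, 8, 23], [216.6, 272.4])]
board ((0.43888968229293823, -0.3651192784309387), (0.32206833362579346, 0.2515534460544586), 88.69869232177734)
scene 149 [ 0.39200182 -0.10261597  0.16549468] [ 0.38169542 -0.11435779  0.16100543] [ 0.40420956 -0.09198242  0.1689517 ]
cover ((0.4446743428707123, -0.11716542392969131), (0.17575131356716156, 0.15389136970043182), 84.63573455810547) station [0.00018773 0.01704322]
[([8, 17, 18, 25, 335], [235.5, 258.3])]
board ((0.43595075607299805, -0.3634476661682129), (0.32392266392707825, 0.25310203433036804), 88.47493743896484)
```

View pics/kn_top.png

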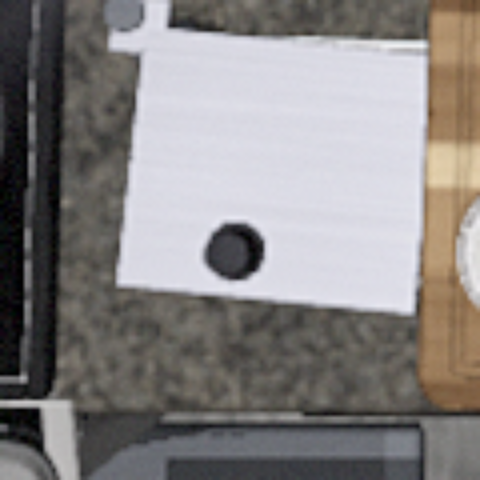

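The crop shows the knob at about (235,250). The cover is already about 0.07 rad open (left edge leaning, gap at top right), which agrees with the knob measurements of (0.394, -0.104, top 0.167). The board and tin heights also check out, so I'll move.

Units first: shifts go in units of 5 mm and turns go in units of 10 degrees. So 0.07 m is 14, 0.36 m is 72, -23.3 degrees is -2.33.

drive_effector --deltas '{"moves": [[12, 8, 0, -0.5, 0.05], [22, 14, 0, -1, 0.05], [32, 22, 0, -1.5, 0.05], [42, 30, 0, -2, 0.05], [52, 38, 0, -2, 0.05], [62, 46, 0, -2.2, 0.05], [72, 54, 0, -2.3, 0.05], [72, 58.6, 0, -2.33, 0.05]]}'

```text
clock: 1.1
tool_pos: [0.4628, 0.2474, 0.251]
orientation: [179.9, 0.0, 4.9]
force: [-0.8, 0.3, -1.0]
opening: 0.0499
gripper_force: 0.0
```

Run:
```python
from h import *
state(); print(knob(.07)); rows((.45,.1,.25,15),(.3945,-.1045,.25,26),(.3945,-.1045,.21,26),(.3945,-.1045,.174,26))
```

```text
1.1 [0.4628 0.2474 0.251 ] [179.9   0.    4.9] j [ 49.6   6.4 -18.1   0.  -65.5  45.3] F [-0.8  0.3 -1. ] op 0.0499
[ 0.39501896 -0.10450937]
[-0.0253, 0.1457, 0.0012] turn -10.1
[-0.0981, 0.3447, 0.0014] turn -21.1
[-0.0981, 0.3447, 0.0414] turn -21.1
[-0.098, 0.3447, 0.0774] turn -21.1
```

drive_effector --deltas '{"moves": [[-2, 10, 0, -0.4, 0.05], [-4, 20, 0, -0.8, 0.05], [-6, 30, 0, -1.1, 0.05], [-10, 40, 0, -1.4, 0.05], [-13, 50, 0, -1.7, 0.05], [-16.4, 60, 0, -2, 0.05], [-19.6, 69, 0, -2.11, 0.05], [-19.6, 69, 0, -2.11, 0.05]]}'

```text
clock: 2.1
tool_pos: [0.3929, -0.1047, 0.2514]
orientation: [-180.0, 0.0, 25.9]
force: [-0.1, 0.2, -0.1]
opening: 0.0497
gripper_force: 0.0
```

Run:
```python
from h import *
state(); rows((.3945,-.1045,.174,26))
```

```text
2.1 [ 0.3929 -0.1047  0.2514] [-180.     0.    25.9] j [ 13.2  -6.  -30.6  -0.  -65.5 102.7] F [-0.1  0.2 -0.1] op 0.0497
[0.0015, 0.0006, 0.0774] turn -0.1
```

drive_effector --deltas '{"moves": [[0.3, 0, 6, 0, 0.05], [0.3, 0, 12, 0, 0.05], [0.3, 0, 15.4, 0, 0.05], [0.3, 0, 15.4, 0, 0.03], [0.3, 0, 15.4, 0, 0.03], [0.3, 0, 15.4, 0, 0.03]]}'

```text
clock: 2.85
tool_pos: [0.3962, -0.1015, 0.1754]
orientation: [180.0, -0.1, 26.2]
force: [-0.0, -0.4, 0.2]
opening: 0.0307
gripper_force: 0.0
```

Run:
```python
from h import *
state(); s=snap('scene'); save(s,'grip.png')
q0=.07; P=[(*knob(q),.174,26-np.degrees(q-q0)) for q in (.24,.41,.58,.75,.92,1.09,1.26)]
rows(*P)
```

```text
2.85 [ 0.3962 -0.1015  0.1754] [ 1.80e+02 -1.00e-01  2.62e+01] j [ 13.6  -1.4 -37.3   0.  -54.  102.5] F [-0.  -0.4  0.2] op 0.0307
[-0.0001, -0.0214, 0.0013] turn 9.9
[0.0061, -0.0444, 0.0013] turn 19.6
[0.0161, -0.0659, 0.0013] turn 29.4
[0.0296, -0.0855, 0.0013] turn 39.1
[0.0462, -0.1025, 0.0013] turn 48.8
[0.0654, -0.1164, 0.0013] turn 58.6
[0.0868, -0.1269, 0.0014] turn 68.3
```

View pics/grip.png

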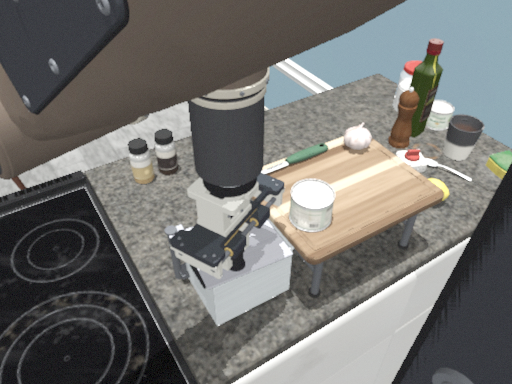

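Run:
```python
from h import *
b=dict(tool_pos=np.array([*knob(.07),.174]),orientation=np.array([180,0,26.]))
rows(*[(*knob(q),.174,26-np.degrees(q-.07)) for q in (.24,.41,.58,.75,.92,1.09,1.26)],base=b)
```

```text
[0.0022, -0.0237, -0.0] turn 9.7
[0.0083, -0.0466, -0.0] turn 19.5
[0.0182, -0.0682, -0.0] turn 29.2
[0.0317, -0.0878, -0.0] turn 39.0
[0.0482, -0.1048, -0.0] turn 48.7
[0.0674, -0.1188, -0.0] turn 58.4
[0.0887, -0.1294, -0.0] turn 68.2
```

drive_effector --deltas '{"moves": [[0, -2.4, 0, 0.5, 0.03], [0.2, -4.8, 0, 1, 0.03], [1.4, -9.4, 0, 2, 0.03], [1.4, -9.4, 0, 2, 0.03]]}'

```text
clock: 3.4
tool_pos: [0.3813, -0.0557, 0.1752]
orientation: [-180.0, -0.1, 6.2]
force: [-0.0, 0.2, 0.2]
opening: 0.0298
gripper_force: 0.0
```

Run:
```python
from h import *
state(); s=snap('scene'); cv2.imwrite('pics/c1.png',cv2.resize(s['frame'][140:340,140:340,::-1],None,fx=2.5,fy=2.5))
```

```text
3.4 [ 0.3813 -0.0557  0.1752] [-1.8e+02 -1.0e-01  6.2e+00] j [ 21.5  -4.1 -39.8  -0.  -54.2  74.7] F [-0.   0.2  0.2] op 0.0298
```

View pics/c1.png

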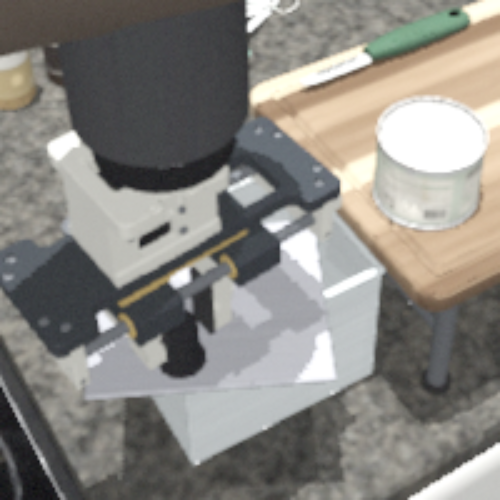

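The knob (crop (183,345)) sits between the fingers and the cover is turning with them. I'll continue the swing.

Run:
```python
from h import *
b=dict(tool_pos=np.array([*knob(.41),.174]),orientation=np.array([180,0,6.]))
rows(*[(*knob(q),.174,6-np.degrees(q-.41)) for q in np.arange(.41,1.75,.17)],base=b)
```

```text
[0.0, 0.0, 0.0] turn -0.0
[0.0019, -0.0237, -0.0] turn 9.7
[0.0079, -0.0467, -0.0] turn 19.5
[0.0176, -0.0684, -0.0] turn 29.2
[0.0309, -0.0881, -0.0] turn 39.0
[0.0473, -0.1053, -0.0] turn 48.7
[0.0663, -0.1194, -0.0] turn 58.4
[0.0875, -0.1302, -0.0] turn 68.2
```

Converted, -0.133 m is -26.6, 0.096 m is 19.2, 71.5 degrees is 7.15.

drive_effector --deltas '{"moves": [[0.4, -4.74, 0, 0.97, 0.03], [1.6, -9.34, 0, 1.95, 0.03], [3.52, -13.68, 0, 2.92, 0.03], [6.2, -17.6, 0, 3.9, 0.03], [9.46, -21.06, 0, 4.87, 0.03], [13.26, -23.88, 0, 5.84, 0.03], [17.5, -26.04, 0, 6.82, 0.03], [19.2, -26.6, 0, 7.15, 0.03]]}'

```text
clock: 4.45
tool_pos: [0.4636, 0.0861, 0.1744]
orientation: [180.0, -0.0, -65.3]
force: [-1.3, -0.9, 0.3]
opening: 0.0299
gripper_force: 0.4
```

drive_effector --deltas '{"moves": [[0, 0, 0, 0, 0.05], [0, 0, 0, 0, 0.05], [0, 0, -10, 0, 0.05], [0, 0, -18, 0, 0.05]]}'

```text
clock: 4.95
tool_pos: [0.4621, 0.0856, 0.2662]
orientation: [-180.0, -0.0, -65.2]
force: [1.7, 0.9, -0.0]
opening: 0.0498
gripper_force: 0.0
```

Run:
```python
from h import *
state(); s=snap('top'); save(s,'top1.png')
tin=(.3983,-.2595)
rows((.43,-.1,.27,-25),(*tin,.27,-1.3),(*tin,.193,-1.3))
for a in((-.05,.01),(.05,.01),(-.05,.05),(.05,.05)): pass
W=cloud(s); S=snap('scene'); WS=cloud(S); 
k=(abs(WS[...,2]-.131)<.004)&(WS[...,1]>-.25)&(WS[...,1]<.25)&(WS[...,0]<.62)&(WS[...,0]>.3)
k=cv2.morphologyEx(k.astype(np.uint8),cv2.MORPH_OPEN,np.ones((5,5)));p=WS[k>0]; print(len(p),cv2.minAreaRect(p[:,:2].astype(np.float32)))
```

```text
4.95 [0.4621 0.0856 0.2662] [-180.    -0.   -65.2] j [ 34.6   0.2 -22.8   0.  -67.   -9.8] F [ 1.7  0.9 -0. ] op 0.0498
[0.1546, 0.1094, 0.001] turn -40.2
[0.286, 0.2051, 0.0004] turn -63.9
[0.286, 0.2057, 0.0774] turn -63.9
6902 ((0.44679003953933716, 0.0341884046792984), (0.15136580169200897, 0.17826981842517853), 83.5597915649414)
```

View pics/top1.png

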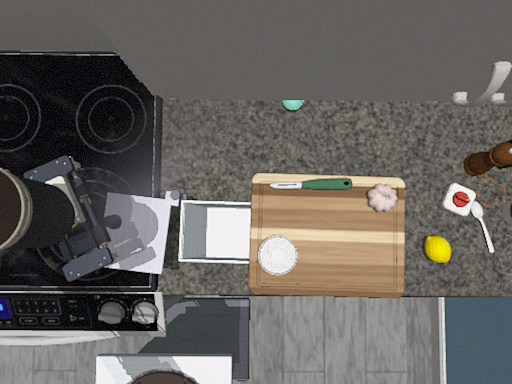

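The cover is well clear: in the top view the open mouth spans columns 180–250 and rows 200–262. The tin is unmoved at (278,256). Next, over to the tin.

Converted, 0.286 m is 57.2, 0.25 m is 50, -20 degrees is -2.

drive_effector --deltas '{"moves": [[8, 6, 0, -1, 0.088], [16, 12, 0, -2, 0.088], [24, 18, 0, -3, 0.088], [32, 24, 0, -4, 0.088], [42, 30, 0, -5, 0.088], [50, 36, 0, -6, 0.088], [57.2, 41.1, 0, -6.39, 0.088], [57.2, 41.1, 0, -6.39, 0.088]]}'

```text
clock: 6.05
tool_pos: [0.3929, -0.2624, 0.2639]
orientation: [-180.0, 0.1, -1.5]
force: [0.3, 1.1, -0.4]
opening: 0.0878
gripper_force: 0.0
```

Run:
```python
from h import *
state(); s=snap('scene'); W=cloud(s); k=(W[...,2]>.204)&(W[...,2]<.222)&(abs(W[...,0]-.4)<.06)&(abs(W[...,1]+.26)<.06); print(k.sum(),W[k].min(0),W[k].max(0))
rows((.3983,-.2595,.193,-1.3))
```

```text
6.05 [ 0.3929 -0.2624  0.2639] [-1.8e+02  1.0e-01 -1.5e+00] j [ -9.8   0.6 -22.7   0.  -66.8  98.2] F [ 0.3  1.1 -0.4] op 0.0878Traceback (most recent call last):
  File "<stdin>", line 2, in <module>
    return umr_minimum(a, axis, None, out, keepdims, initial, where)
ValueError: zero-size array to reduction operation minimum which has no identity
```

drive_effector --deltas '{"moves": [[0, 0, 0, 0, 0.088], [0, 0, 0, 0, 0.088]]}'

```text
clock: 6.35
tool_pos: [0.3951, -0.2586, 0.2646]
orientation: [-180.0, -0.0, -1.4]
force: [-0.3, 0.3, -0.5]
opening: 0.0874
gripper_force: 0.0
```

Run:
```python
from h import *
state(); rows((.3983,-.2595,.193,-1.3))
```

```text
6.35 [ 0.3951 -0.2586  0.2646] [-180.    -0.    -1.4] j [ -9.3   0.5 -22.7  -0.  -66.8  97.9] F [-0.3  0.3 -0.5] op 0.0874
[0.0032, 0.0008, 0.0716] turn -0.1
```

drive_effector --deltas '{"moves": [[0.4, 0, 6, 0, 0.088], [0.4, 0, 11, 0, 0.088], [0.4, 0, 14.4, 0, 0.088], [0.4, 0, 14.4, 0, 0.088], [0.4, 0, 14.4, 0, 0.06], [0.4, 0, 14.4, 0, 0.06], [0.4, 0, 14.4, 0, 0.06]]}'

```text
clock: 7.22
tool_pos: [0.3975, -0.2596, 0.1935]
orientation: [180.0, -0.1, -1.4]
force: [0.2, 2.9, 4.7]
opening: 0.075
gripper_force: 30.0
```

Run:
```python
from h import *
state(); print(st(ctrl.get_obs()['tool_pos'])); s=snap('scene'); cv2.imwrite('pics/g2.png',cv2.resize(s['frame'][80:280,200:400,::-1],None,fx=2.5,fy=2.5))
```

```text
7.22 [ 0.3975 -0.2596  0.1935] [ 1.8e+02 -1.0e-01 -1.4e+00] j [ -9.3   4.3 -28.7  -0.  -56.9  97.9] F [0.2 2.9 4.7] op 0.075
[-0.04372002 -0.12640087]
```

View pics/g2.png

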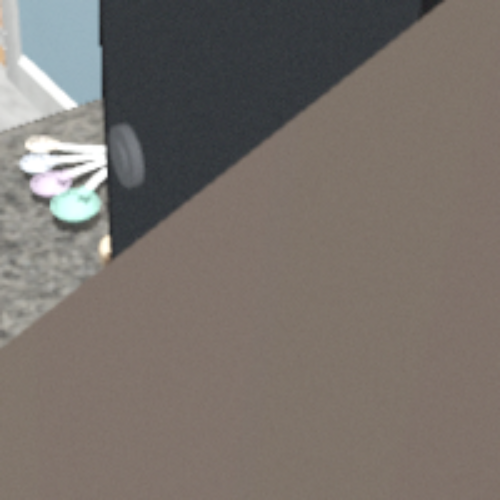

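The arm blocks that view, but the 75 mm opening at 30 N confirms the tin is held. I'll slide it level.

Converted, -0.12 m is -24, 0.043 m is 8.6.

drive_effector --deltas '{"moves": [[4, 0, 0, 0, 0.06], [8.6, 0, 0, 0, 0.06], [8.6, -4, 0, 0, 0.06], [8.6, -9, 0, 0, 0.06], [8.6, -14, 0, 0, 0.06], [8.6, -19, 0, 0, 0.06], [8.6, -24, 0, 0, 0.06], [8.6, -24, 0, 0, 0.06]]}'

```text
clock: 8.28
tool_pos: [0.4428, -0.1398, 0.1927]
orientation: [-180.0, -0.0, -1.4]
force: [0.8, -0.9, -0.9]
opening: 0.0746
gripper_force: 30.0
```

Run:
```python
from h import *
state(); print(st(ctrl.get_obs()['tool_pos']))
```

```text
8.28 [ 0.4428 -0.1398  0.1927] [-180.    -0.    -1.4] j [  6.9   3.3 -29.9  -0.  -56.8  81.8] F [ 0.8 -0.9 -0.9] op 0.0746
[-0.00119166 -0.00562409]
```

drive_effector --deltas '{"moves": [[0, 0, 0, 0, 0.088], [0, 0, 0, 0, 0.088], [0, 0, 0, 0, 0.088], [0, 0, 0, 0, 0.088], [0, 0, -8, 0, 0.088], [0, 0, -16, 0, 0.088]]}'

```text
clock: 9.02
tool_pos: [0.4426, -0.141, 0.2733]
orientation: [180.0, 0.1, -1.5]
force: [1.0, 0.3, 0.2]
opening: 0.0877
gripper_force: 0.0
```

Run:
```python
from h import *
b=dict(tool_pos=np.array([*w(0,-.006),.273]),orientation=np.array([180,0,-1.4]))
rows((*knob(1.64),.27,-64),(*knob(1.64),.174,-64))
```

```text
[0.0121, -0.2235, 0.0032] turn 62.5
[0.0123, -0.2236, 0.0992] turn 62.5
```

Move back above the knob, then look.

Converted, -0.222 m is -44.4, -0.2 m is -40, 62.5 degrees is 6.25.

drive_effector --deltas '{"moves": [[0, -8, 0, 1, 0.05], [0.6, -16, 0, 2, 0.05], [1.2, -24, 0, 3, 0.05], [1.8, -32, 0, 4, 0.05], [2.2, -40, 0, 5, 0.05], [2.4, -44.4, 0, 6, 0.05], [2.4, -44.4, 0, 6.25, 0.05], [2.4, -44.4, 0, 6.25, 0.05]]}'

```text
clock: 10.02
tool_pos: [0.4605, 0.081, 0.2725]
orientation: [180.0, -0.0, -63.9]
force: [0.1, 0.1, -0.4]
opening: 0.0501
gripper_force: 0.0
```

Run:
```python
from h import *
state(); s=snap('top'); save(s,'top2.png'); W=cloud(s)
P=W.reshape(-1,3); q=(P[:,:2]-O)@Q; k=(abs(q[:,0])<.055)&(abs(q[:,1])<.07)
z=P[k,2]; print('z pct',np.nanpercentile(z,[5,25,50,75,95,99])); t=k.copy(); t[k]=(z>.05)&(z<.075); print(t.sum(), q[t].mean(0),q[t].min(0),q[t].max(0))
kb=(P[:,2]>.161)&(P[:,2]<.172)&(np.linalg.norm(P[:,:2]-knob(1.63),axis=1)<.03); print('knob',kb.sum(),P[kb].mean(0),knob(1.63))
rows((*knob(1.63),.174,-64))
```

```text
10.03 [0.4605 0.081  0.2725] [180.   -0.  -63.9] j [ 34.2  -0.3 -22.4  -0.  -67.9  -8.1] F [ 0.1  0.1 -0.4] op 0.0501
z pct [0.00259055 0.0055796  0.05020003 0.0612567  0.0980861  0.10845014]
1117 [0.00054608 0.01119653] [-0.05464463 -0.03931259] [0.05448517 0.06111101]
knob 110 [0.4647116  0.08163457 0.16748835] [0.4592254  0.08156231]
[-0.0013, 0.0008, 0.0985] turn 0.1
```

View pics/top2.png

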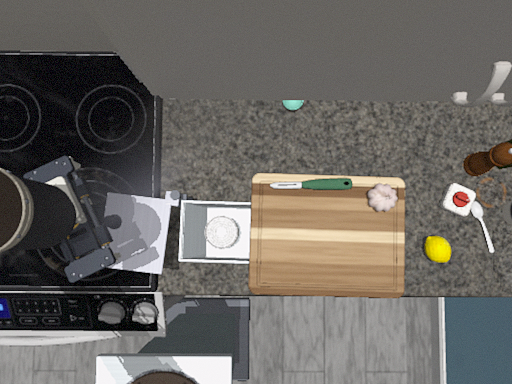

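The tin is standing in the chute at (222,233) in the top view, its top about 61 mm above the worktop. The garlic and peeler haven't moved. Now I'll shut the cover.

Converted, 0.0985 m is 19.7, 0.08 m is 16.

drive_effector --deltas '{"moves": [[0, 0, 8, 0, 0.05], [0, 0, 16, 0, 0.05], [0, 0, 19.7, 0, 0.05], [0, 0, 19.7, 0, 0.05], [0, 0, 19.7, 0, 0.03], [0, 0, 19.7, 0, 0.03], [0, 0, 19.7, 0, 0.03]]}'

```text
clock: 10.95
tool_pos: [0.4609, 0.081, 0.1748]
orientation: [-179.9, 0.0, -64.0]
force: [0.1, 0.2, 0.6]
opening: 0.031
gripper_force: 0.0
```

Run:
```python
from h import *
state(); print(knob(1.63),knob(1.65))
b=dict(tool_pos=np.array([*knob(1.64),.174]),orientation=np.array([180,0,-64.]))
rows(*[(*knob(q),.174,-64+np.degrees(1.64-q)) for q in np.arange(1.47,.2,-.17)],base=b)
q=1.64-8*.17
b=dict(tool_pos=np.array([*knob(q),.174]),orientation=np.array([180,0,-64+np.degrees(1.64-q)]))
rows(*[(*knob(k),.174,-64+np.degrees(1.64-k)) for k in (.14,.0,-.03)],base=b)
```

```text
10.95 [0.4609 0.081  0.1748] [-179.9    0.   -64. ] j [ 34.2   4.7 -30.9   0.  -54.2  -8.1] F [0.1 0.2 0.6] op 0.031
[0.4592254  0.08156231] [0.46174737 0.08277598]
[0.0019, 0.0237, 0.0] turn -9.7
[0.0078, 0.0467, 0.0] turn -19.5
[0.0174, 0.0684, 0.0] turn -29.2
[0.0307, 0.0882, 0.0] turn -39.0
[0.047, 0.1054, 0.0] turn -48.7
[0.0661, 0.1196, 0.0] turn -58.4
[0.0872, 0.1304, 0.0] turn -68.2
[0.1099, 0.1374, 0.0] turn -77.9
[0.0013, 0.0195, 0.0] turn -8.0
[0.0052, 0.0387, 0.0] turn -16.0
[0.0064, 0.0427, 0.0] turn -17.8
```

drive_effector --deltas '{"moves": [[0.4, 4.74, 0, -0.97, 0.03], [1.56, 9.34, 0, -1.95, 0.03], [3.48, 13.68, 0, -2.92, 0.03], [6.14, 17.64, 0, -3.9, 0.03], [9.4, 21.08, 0, -4.87, 0.03], [13.2, 23.92, 0, -5.84, 0.03], [17.44, 26.08, 0, -6.82, 0.03], [22, 27.48, 0, -7.79, 0.03]]}'

```text
clock: 11.95
tool_pos: [0.3854, -0.0788, 0.1746]
orientation: [-180.0, -0.1, 14.3]
force: [0.8, 1.8, 0.8]
opening: 0.0301
gripper_force: 0.5
```

drive_effector --deltas '{"moves": [[0.12, 2, 0, -0.4, 0.03], [0.26, 3.9, 0, -0.8, 0.03], [0.6, 6, 0, -1.2, 0.03], [1, 7.74, 0, -1.6, 0.03], [1.28, 8.54, 0, -1.6, 0.03], [1.28, 8.54, 0, -1.6, 0.03]]}'

```text
clock: 12.7
tool_pos: [0.4007, -0.1165, 0.1742]
orientation: [-179.8, -0.0, 29.8]
force: [-8.4, 16.2, 11.1]
opening: 0.03
gripper_force: 9.5
```

Run:
```python
from h import *
state(); print(knob(0),knob(-.03))
```

```text
12.7 [ 0.4007 -0.1165  0.1742] [-179.8   -0.    29.8] j [ 10.9  -0.3 -36.3  -0.3 -54.1 109. ] F [-8.4 16.2 11.1] op 0.03
[ 0.39956533 -0.11318422] [ 0.4016975  -0.11680058]
```

It's pressing on the stop with about 18 N, against 2 N while swinging. I'll release, lift and back away.

Converted, -0.24 m is -48, -0.18 m is -36.

drive_effector --deltas '{"moves": [[0, -0.6, 0, 0, 0.055], [0, -0.6, 0, 0, 0.055], [0, -0.6, -10, 0, 0.055], [0, -0.6, -18, 0, 0.055], [0, -12, -20, 0, 0.055], [6, -24, -20, 0, 0.055], [12, -36, -20, 0, 0.055], [18, -48, -20, 0, 0.055]]}'

```text
clock: 13.7
tool_pos: [0.3605, 0.1228, 0.2747]
orientation: [-180.0, -0.1, 29.9]
force: [2.0, -0.0, -0.9]
opening: 0.055
gripper_force: 0.0
```

drive_effector --deltas '{"moves": [[0, 0, 0, 0, 0.055], [0, 0, 0, 0, 0.055], [0, 0, 0, 0, 0.055], [0, 0, 0, 0, 0.055]]}'

```text
clock: 14.2
tool_pos: [0.3611, 0.1199, 0.2741]
orientation: [180.0, -0.0, 29.8]
force: [0.1, 0.9, -0.8]
opening: 0.0548
gripper_force: 0.0
```

Run:
```python
from h import *
state(); s=snap('top'); save(s,'top3.png'); W=cloud(s); P=W.reshape(-1,3)
kb=(P[:,2]>.161)&(P[:,2]<.172)&(np.linalg.norm(P[:,:2]-knob(0),axis=1)<.03); print('knob',kb.sum(),P[kb].mean(0),[ (q,knob(q).round(4).tolist()) for q in (0,.04,.08)])
k=(abs(W[...,2]-.131)<.004)&(W[...,1]>-.25)&(W[...,1]<-.01)&(W[...,0]<.56)
k=cv2.morphologyEx(k.astype(np.uint8),cv2.MORPH_OPEN,np.ones((5,5)));p=W[k>0]; print('cover',cv2.minAreaRect(p[:,:2].astype(np.float32)))
```

```text
14.2 [0.3611 0.1199 0.2741] [180.   -0.   29.8] j [ 48.6 -10.1 -30.8   0.  -69.3  71.2] F [ 0.1  0.9 -0.8] op 0.0548
knob 105 [ 0.40063482 -0.11367494  0.16784978] [(0, [0.3996, -0.1132]), (0.04, [0.3969, -0.1083]), (0.08, [0.3944, -0.1032])]
cover ((0.44531920552253723, -0.1284240484237671), (0.15059794485569, 0.1375356912612915), 88.44835662841797)
```

View pics/top3.png

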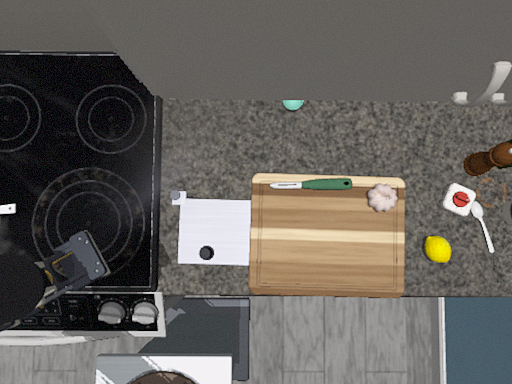

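The cover is square to the board and fully shut, with the knob at (206,253) matching 0 rad. The robot is clear of everything.

```bash
python3 -c "
from plant import ctrl
print(ctrl.close_job())"
```

```text
the job is handed in; nothing more can be done
None
```

The tin is in the chute box, the cover is fully shut, the garlic and peeler are where they were, and the job was handed in at about 14 s (the hand-in returned no verdict); the tin was slid in the gripper's hold, then released just past the board's edge to drop in.

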